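Roll the copper tube blank into the V-block

TASK

Two copper tube blanks lie on the bench board, one on each side of the V-block. Gently roll the thicker one along the board, pushing on its side, until it drops into the V-block, then push on its near end to slide it along the V until its far end is against the end stop. Pick nothing up, and leave the thinner tube and everything else where they are.

Things in the scene. Friction and masses are not known exactly. Their poses are not given: they have to be found in the camera images.
- board: the hardwood bench board, 260 mm (own x) by 740 mm (own y), 40 mm thick, fixed to the table; origin at the centre of its underside on the table, own x pointing roughly away from the robot, own y to its left, z up. The V-block is let into it across its middle
- v_mid (a point): middle of the V-block, at the height of the board's top, axes as the board's. Steel V-block, shoulders flush with the board's top, groove along own x through all 260 mm: a 90 degree V, 54 mm wide at the top (lips at own y = +-27 mm), 27 mm deep, near end open. The thick tube seated in it has its axis 11 mm above this point's height
- stop_face (a point): the end stop at the far end of the V: a fixed upright steel plate, 66 mm wide, 8 mm thick, its top 22 mm above the board's top. The point is at the middle of its face towards the robot, where the seated tube's axis meets it, 130 mm along own x from the V's middle, 11 mm above the board's top; axes as the board's
- thick: the thick copper tube blank, wooden core, closed flat ends, 54 mm diameter, 150 mm long, 0.4 to 0.8 kg, lying on the board left or right of the V, parallel to it within 0.12 rad; rolls when pushed on its side, soon stops by itself when let go. Origin at the middle of its axis, own x along its length (+x end nearer the stop); y, z turn as it rolls. It slides easily along the smooth V (1 to 6 N)
- thin: a slimmer copper tube blank, 36 mm in diameter and 150 mm long, otherwise like the thick one, lying on the other side of the V-block; origin at the middle of its axis, own x along its length. To be left alone
- hammer: chasing hammer lying on its side, 250 mm long, up to 28 mm high, origin under its middle; bystander
- pitch_bowl: black cast-iron bowl of pitch on a wooden ring, 110 mm across, 74 mm high, origin under its centre; bystander
- mill: upright brass pepper mill, 52 mm across, 126 mm high, origin under its centre; bystander
- pot: small copper coffee pot, 86 mm across, 70 mm high with a brass handle reaching 115 mm from its centre along its own y, origin under its centre; bystander
- cup: brass cup, 64 mm across, 55 mm high, origin under its centre; bystander
- tin: flat round tin, 50 mm across, 26 mm high, standing on an outer end of the board, origin under its centre; bystander
- collar: brass ring, 54 mm across, 24 mm high, lying flat on an outer end of the board, origin under its centre; bystander
Things that resemble listed ones, but are neither listed nor needed, are in the scene too. What is shaped like the thick but black or green is not meant.

How it is judged:
By the outcome, as a careful person would: the job done as asked, in the order asked, and still so for the second after the job is handed in, with the robot touching nothing.
It also fails if it takes over 54 s, if anything falls off the work surface, if the arm or the gripper's body presses on something with over 40 N, if the wrist force passes 120 N, or if a joint passes its speed limit or range.

ROBOT

A 7-joint arm with a two-finger parallel gripper is mounted at the origin on the work surface. World frame = base frame: x ahead of the robot, y to its left, z up, the work surface at z = 0. Lengths are in m, angles in rad, forces in N, time in s.
With the tool pointing down it reaches from about 0.425 to 0.925 m from the base axis. Payload 6.8 kg.
Tool frame: the origin (TCP) lies midway between the tips of the shut fingers; the grasp point (between the pads) lies 19 mm behind it; x points along the fingers, y is the direction in which the jaws open and shut, and the axes are right-handed (so a half turn about x gives the same grasp; the last joint's range is limited). The gripper opens to 85 mm and grips with 20 to 120 N. Pads are 22 mm wide; open, the fingers measure 114 mm over their backs; the gripper's body (76 mm by 85 mm) begins 54 mm behind the grasp point. The pads swing forward as they close: fully open they stand 13 mm farther back than shut.
Start: joints at [1.045, 0.477, 0.022, 1.555, -0.011, 1.109, -0.083], TCP at [0.274, -0.617, 0.231] pointing down, gripper open.
Joint ranges: [-2.96, 2.96], [-0.34, 2.1], [-1.41, 1.46], [0.24, 2.44], [-1.37, 4.51], [0.17, 1.92], [-2.96, 2.96]. Speed limits (rad/s): [2.39, 2.39, 3.14, 3.14, 3.14, 3.14, 3.14].

INTERFACE

Orientations are given as a rotation vector (axis times angle).
In Python, from bench import r gives the robot as it stands.
- The arm moves only by the tool carry_out, never from a script. Its argument "targets" is one flat list of numbers, 7 for each row, row after row: the finger opening in m, from 0 to 0.0854, then the shift along the tool's x, y, z in m, then the turn, a rotation vector about the tool's x, y, z in units of 5 degrees (1.0 is 5 degrees). A call has 1 to 12 rows; each row is the pose to reach, as a shift and turn from the pose measured when the call began, along the tool's axes at that moment; what a row does not reach only later rows make up. A row lasts 1/8 s, in which the tool goes at most 62.5 mm and 10.7 degrees, less where a joint would pass 70% of its speed; a pose out of reach is approached as far as the arm can. A call with a gripper value outside its range is refused whole. The fingers move at their own pace and stop on an object; "squeeze" is the grip in N (left out, the last holds). Time passes only in rows, so rows that repeat a pose let the fingers close. It gives the time, the measured TCP pose, the force and the opening at its end, in the units of the state.
- r.get_obs(): the state, without advancing time (a new reading comes with each control period).
- r.grab_frame(name): name is "scene" or "top"; returns the picture (400x640x3 uint8, blue, green, red); there is no depth.
- r.camera_info(name): a dict with "fx", "fy", "cx", "cy" (pixels), "D" ([k1, k2, p1, p2, k3] as OpenCV has them; the pictures are not rectified), "xyz" and "orientation" of the camera in the world. Camera axes: x right, y up, looking along -z (the intrinsics and any distortion apply to the point x, -y, -z); pixel columns grow to the right and rows downward; lengths in m; the calibration is good to about 2 mm. A picture is of the moment at which its call begins. camera_info takes no time and is no camera call.
- r.hand_in(): hands the job in, once; it reports no verdict.
The state is a dict: "clock": time; "joints": joint angles; "qvel": joint speeds; "tau": joint torques, N m; "tcp_pos": TCP position; "orientation": TCP orientation; "contact_force": force on the tool from outside, world axes, zero at the start; "moment": the same for the moment, N m; "grip_width": finger opening in m.
Only numpy, scipy, OpenCV 4.12 (cv2) and the standard library are available. Lean on these libraries where they do the work, as an engineer would, in place of code of your own. Each camera call takes 0.05 s, during which the arm holds its last target. There are 200 camera calls.

## Working session

There is one attempt and no reset: what is moved stays moved. The work goes in short steps, Python scripts to look and compute and a tool call to move; the robot and the scene stay as the last step left them, time stands still between calls to the robot, and variables do not carry over. Pictures are saved under pics/ and viewed, about 8 in all and at most 12, crops included, and the job is handed in when it is done.

Besides the shell and the picture viewer there is one more tool, called after "Emit:" as name(argument=value, ...) on one line, values as JSON. carry_out: Moves the arm, as the interface text tells. Its arguments: {"type":"object","properties":{"targets":{"type":"array","items":{"type":"number"}},"squeeze":{"type":"number"}},"required":["targets"]}

```bash
mkdir -p pics; cat > h.py <<'E'
import numpy as np, cv2
from scipy.spatial.transform import Rotation as R
from bench import r
def cam(n):
    c=r.camera_info(n); K=np.array([[c['fx'],0,c['cx']],[0,c['fy'],c['cy']],[0,0,1]])
    o=np.array(c['orientation'])
    Rw=(R.from_rotvec(o) if o.size==3 else R.from_quat(o) if o.size==4 else R.from_matrix(o)).as_matrix()
    return K,np.array(c['D'],float),np.array(c['xyz']),Rw@np.diag([1,-1,-1.])
def px2w(n,pts,z):
    K,D,t,M=cam(n)
    u=cv2.undistortPoints(np.array(pts,float).reshape(-1,1,2),K,D).reshape(-1,2)
    d=np.c_[u,np.ones(len(u))]@M.T
    return t+d*((z-t[2])/d[:,2])[:,None]
def w2px(n,P):
    K,D,t,M=cam(n)
    p=(np.array(P,float).reshape(-1,3)-t)@M
    return cv2.projectPoints(p,np.zeros(3),np.zeros(3),K,D)[0].reshape(-1,2)
def rel(p,Rm=None):
    s=r.get_obs(); T=R.from_rotvec(s['orientation'])
    return T.inv().apply(np.array(p)-s['tcp_pos'])
E
python3 - <<'E'
from h import *
for n in('scene','top'):
    cv2.imwrite(f'pics/{n}0.png',r.grab_frame(n)); print(n,r.camera_info(n))
print(r.get_obs())
E
```

```text
scene {'fx': 448.0813281095259, 'fy': 448.0813281095259, 'cx': 321.51737164814233, 'cy': 202.73626643231174, 'D': array([0.01531471, 0.        , 0.        , 0.        , 0.        ]), 'xyz': array([ 1.42762531, -0.30142819,  0.77494223]), 'orientation': array([0.82279487, 0.56878092, 1.06256338])}
top {'fx': 365.3144719761804, 'fy': 365.3144719761804, 'cx': 319.4281995168782, 'cy': 198.46377161709296, 'D': array([-0.04689511,  0.        ,  0.        ,  0.        ,  0.        ]), 'xyz': array([0.36774463, 0.05618168, 1.2305514 ]), 'orientation': array([ 0.10378717, -0.11526237, -1.55620364])}
{'clock': 0.1, 'joints': array([ 1.04488617,  0.47770867,  0.02231607,  1.55633973, -0.01146025,
        1.10931193, -0.08309243]), 'qvel': array([ 0.00100618, -0.00243615, -0.0016902 , -0.00145594,  0.00170119,
       -0.0009693 , -0.00087878]), 'tau': array([ 3.10364587e-03, -5.97758460e+01,  1.61282770e+00, -2.81954098e+01,
        1.27027952e-02,  4.99936737e-03, -3.21406458e-05]), 'tcp_pos': array([ 0.27366691, -0.61645283,  0.23043374]), 'orientation': array([ 1.99114569,  0.42389073, -1.99211859]), 'contact_force': array([0.6316207 , 0.10058151, 0.37136881]), 'moment': array([0.00551294, 0.00898943, 0.05612549]), 'grip_width': 0.08557096012307694}
```

View pics/scene0.png

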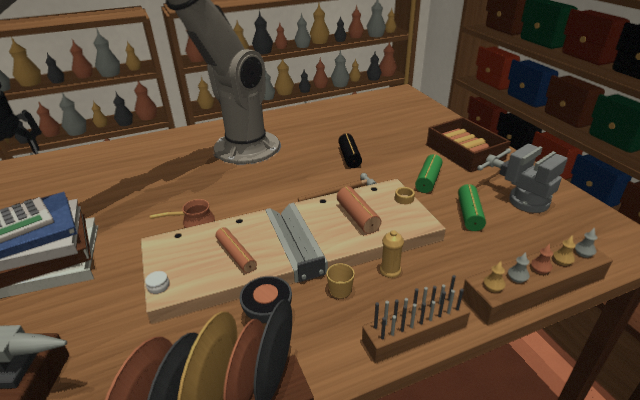

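View pics/top0.png

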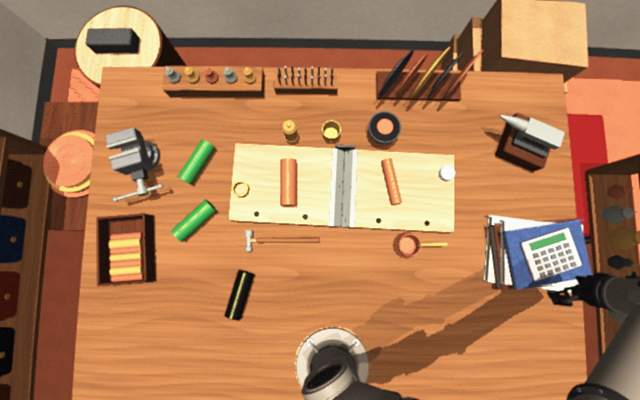

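The top view shows the thick tube at about (288,182), left of the V at (342,188). The thin tube is at (391,181), the stop at the far (upper) end near (345,149), and the arm at the lower right. Next I'll enlarge the board.

```bash
python3 - <<'E'
import cv2
a=cv2.imread('pics/top0.png')[130:250,220:380]
cv2.imwrite('pics/c1.png',cv2.resize(a,None,fx=5,fy=5,interpolation=cv2.INTER_CUBIC))
E
```

```text
(no output)
```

View pics/c1.png

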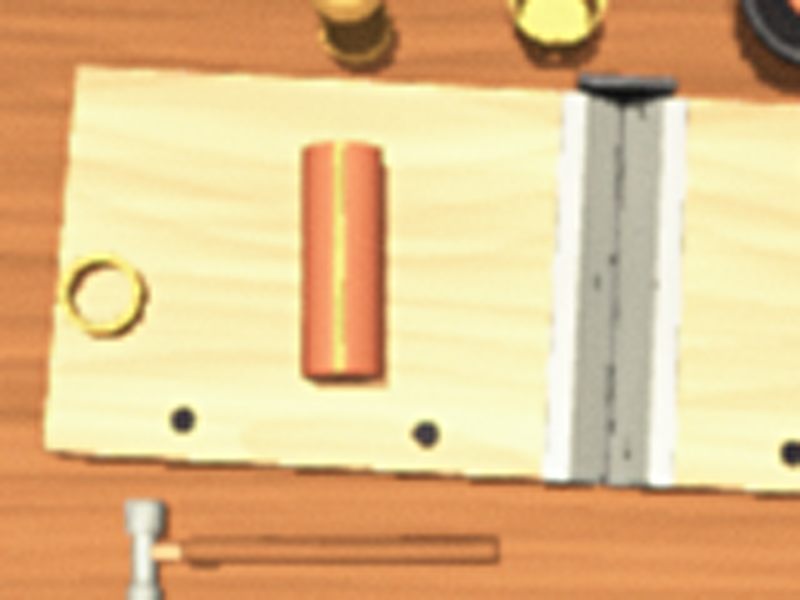

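Crop pixels: the groove's near-end lips are at (573,480) and (648,484), its far-end lips at (585,96) and (661,98). The tube's sides are at u 302–384 and its ends at v 143–378. The board's left corners are at (78,67) and (45,452), and the collar is at (105,296).

```bash
python3 - <<'E'
from h import *
np.set_printoptions(precision=4,suppress=True)
c=lambda L:[(220+(u+.5)/5-.5,130+(v+.5)/5-.5) for u,v in L]
B=px2w('top',c([(78,67),(45,452)])+[(455,156),(454,231)],.04);print('board',B)
print(B.mean(0),np.linalg.norm(B[0]-B[1]),np.linalg.norm(B[0]-B[2]),np.linalg.norm(B[1]-B[3]))
for a in (B[0]-B[1],B[2]-B[3]):print('yaw',np.arctan2(a[1],a[0]))
for a in (B[0]-B[2],B[1]-B[3]):print('yaw',np.arctan2(-a[0],a[1])*-1)
V=px2w('top',c([(573,480),(648,484),(585,96),(661,98)]),.04);print('V',V,V.mean(0))
a=V[2]+V[3]-V[0]-V[1];print('yaw',np.arctan2(a[1],a[0]))
T=px2w('top',c([(302,375),(384,378),(302,147),(384,147)]),.067);print('T',T,T.mean(0))
print(px2w('top',c([(105,296),(146,520),(497,550),(347,45)]),.05))
print(R.from_rotvec(r.get_obs()['orientation']).as_matrix())
E
```

```text
board [[ 0.7204  0.3343  0.04  ]
 [ 0.4605  0.3444  0.04  ]
 [ 0.6859 -0.4083  0.04  ]
 [ 0.4328 -0.3945  0.04  ]]
[ 0.5749 -0.031   0.04  ] 0.26008427432450343 0.7433729119418131 0.7393883054047151
yaw -0.03886794720667053
yaw -0.05451309431598886
yaw 0.04642424204225178
yaw 0.03737329976332416
V [[ 0.4465 -0.0007  0.04  ]
 [ 0.4444 -0.0497  0.04  ]
 [ 0.7044 -0.0074  0.04  ]
 [ 0.7038 -0.0585  0.04  ]] [ 0.5748 -0.0291  0.04  ]
yaw -0.029924482137752284
T [[0.51   0.1748 0.067 ]
 [0.5087 0.1222 0.067 ]
 [0.66   0.1788 0.067 ]
 [0.6607 0.1253 0.067 ]] [0.5848 0.1503 0.067 ]
[[0.5626 0.3071 0.05  ]
 [0.4167 0.2747 0.05  ]
 [0.4003 0.0483 0.05  ]
 [0.7346 0.1525 0.05  ]]
[[-0.0008  0.4058 -0.914 ]
 [ 0.0014 -0.914  -0.4058]
 [-1.     -0.0016  0.0001]]
```

```bash
cat >> h.py <<'E'
np.set_printoptions(precision=4,suppress=True)
def plan(p,yaw=-.042):  # tool shift and turn(5deg units) for TCP at p, tool x down, tool y along board x
    T=R.from_rotvec(r.get_obs()['orientation'])
    y=np.array([np.cos(yaw),np.sin(yaw),0]); x=np.array([0,0,-1.])
    G=R.from_matrix(np.c_[x,y,np.cross(x,y)])
    return rel(p),np.rad2deg((T.inv()*G).as_rotvec())/5
E
python3 - <<'E'
from h import *
print(plan([.59,.215,.23]),r.get_obs()['clock'])
E
```

```text
(array([ 0.0014, -0.6315, -0.6265]), array([-12.7302,  -0.0089,   0.0177])) 0.1
```

Emit:
carry_out(targets=[0.085, 0, -0.042, -0.042, -0.9, 0, 0, 0.085, 0, -0.084, -0.084, -1.8, 0, 0, 0.085, 0, -0.126, -0.126, -2.7, 0, 0, 0.085, 0, -0.168, -0.168, -3.6, 0, 0, 0.085, 0, -0.21, -0.21, -4.5, 0, 0, 0.085, 0, -0.252, -0.252, -5.4, 0, 0, 0.085, 0, -0.294, -0.294, -6.3, 0, 0, 0.085, 0, -0.336, -0.336, -7.2, 0, 0, 0.085, 0, -0.378, -0.378, -8.1, 0, 0, 0.085, 0, -0.42, -0.42, -9.0, 0, 0, 0.085, 0, -0.462, -0.462, -9.9, 0, 0, 0.085, 0, -0.504, -0.504, -10.8, 0, 0])

```text
clock: 1.6
tcp_pos: [0.53, 0.0502, 0.231]
orientation: [1.361, 1.105, -1.361]
contact_force: [0.9, -0.3, -0.6]
grip_width: 0.0852
```

```bash
python3 - <<'E'
from h import *
s=r.get_obs();print(s['tcp_pos'],s['joints'],s['clock'])
print(plan([.588,.217,.16]))
E
```

```text
[0.53   0.0502 0.231 ] [ 0.2183  0.2875 -0.5127  1.8677  0.1616  1.0282 -0.5692] 1.6
(array([ 0.0712,  0.0223, -0.1751]), array([-1.9066, -0.0112,  0.0125]))
```

Emit:
carry_out(targets=[0.085, 0.0, 0.007, -0.058, -0.7, 0, 0, 0.085, 0.01, 0.014, -0.116, -1.4, 0, 0, 0.085, 0.03, 0.022, -0.175, -1.9, 0, 0, 0.085, 0.07, 0.022, -0.175, -1.9, 0, 0, 0.085, 0.1, 0.022, -0.175, -1.9, 0, 0, 0.085, 0.1, 0.022, -0.175, -1.9, 0, 0])

```text
clock: 2.35
tcp_pos: [0.5858, 0.216, 0.1284]
orientation: [1.236, 1.193, -1.246]
contact_force: [-0.7, -0.3, 0.9]
grip_width: 0.0852
```

```bash
python3 - <<'E'
from h import *
s=r.get_obs();print(s['tcp_pos'],s['clock'])
a=plan([.588,.217,.042]);print(a); print(plan([.588,.195,.042])[0])
f=r.grab_frame('scene');cv2.imwrite('pics/s1.png',cv2.resize(f[130:320,200:470],None,fx=2.9,fy=2.9,interpolation=cv2.INTER_CUBIC))
E
```

```text
[0.5858 0.216  0.1284] 2.35
(array([ 0.0864,  0.0027, -0.0012]), array([-0.0022,  0.0164,  0.0726]))
[0.0864 0.0037 0.0208]
```

View pics/s1.png

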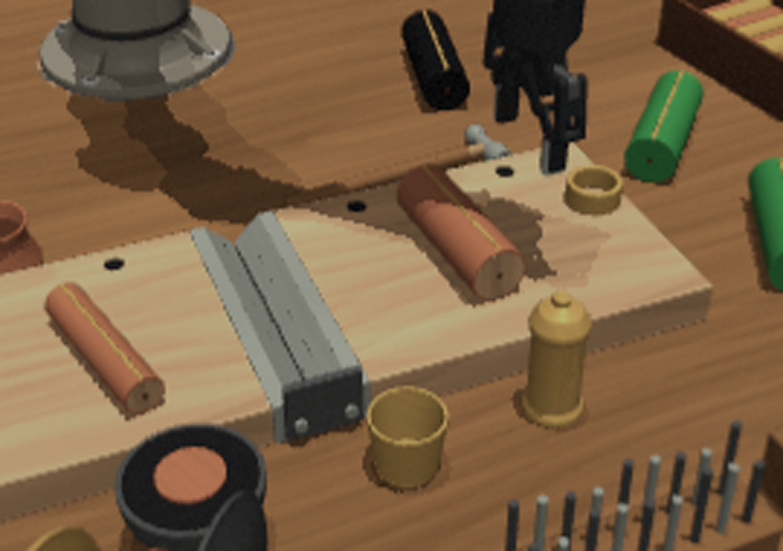

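The gripper is left of the tube and clear of the collar. I'll descend, then roll slowly.

Emit:
carry_out(targets=[0.085, 0.045, 0.002, 0, 0, 0, 0, 0.085, 0.083, 0.002, 0, 0, 0, 0, 0.085, 0.083, 0.002, 0.01, 0, 0, 0, 0.085, 0.083, 0.002, 0.018, 0, 0, 0, 0.085, 0.083, 0.002, 0.024, 0, 0, 0, 0.085, 0.083, 0.002, 0.029, 0, 0, 0, 0.085, 0.083, 0.002, 0.034, 0, 0, 0, 0.085, 0.083, 0.002, 0.039, 0, 0, 0, 0.085, 0.083, 0.002, 0.044, 0, 0, 0, 0.085, 0.083, 0.002, 0.049, 0, 0, 0, 0.085, 0.083, 0.002, 0.054, 0, 0, 0, 0.085, 0.083, 0.002, 0.059, 0, 0, 0])

```text
clock: 3.9
tcp_pos: [0.5863, 0.1573, 0.0474]
orientation: [1.239, 1.191, -1.243]
contact_force: [-1.1, 0.4, 0.0]
grip_width: 0.0851
```

```bash
python3 - <<'E'
from h import *
s=r.get_obs();print(s['tcp_pos'],s['contact_force'],s['clock'])
print(plan([.588,.033,.044]))
for n,b in(('top',(130,250,220,380)),('scene',(130,320,200,470))):
  f=r.grab_frame(n)[b[0]:b[1],b[2]:b[3]]
  globals()[n]=cv2.resize(f,(400,int(400*f.shape[0]/f.shape[1])),interpolation=cv2.INTER_CUBIC)
h=max(top.shape[0],scene.shape[0])
cv2.imwrite('pics/m2.png',np.hstack([cv2.copyMakeBorder(i,0,h-i.shape[0],0,0,0) for i in(top,scene)]))
E
```

```text
[0.5863 0.1573 0.0474] [-1.1239  0.3608  0.0045] 3.9
(array([0.0034, 0.007 , 0.1241]), array([-0.0065, -0.0024,  0.0368]))
```

View pics/m2.png

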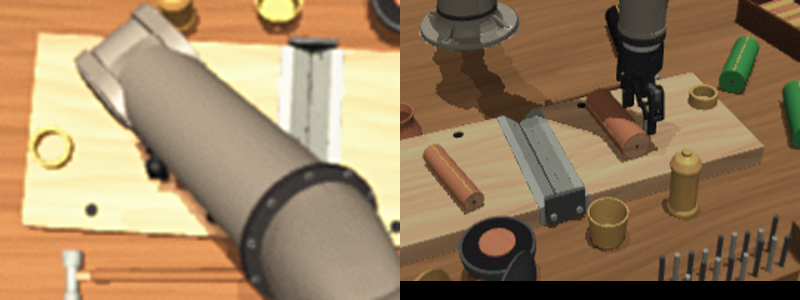

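The tube is rolling ahead of the fingers toward the V, parallel to it as intended, with the thin tube and the rest untouched.

Emit:
carry_out(targets=[0.085, 0.003, 0.002, 0.006, 0, 0, 0, 0.085, 0.003, 0.002, 0.013, 0, 0, 0, 0.085, 0.003, 0.002, 0.02, 0, 0, 0, 0.085, 0.003, 0.002, 0.027, 0, 0, 0, 0.085, 0.003, 0.002, 0.034, 0, 0, 0, 0.085, 0.003, 0.002, 0.041, 0, 0, 0, 0.085, 0.003, 0.002, 0.048, 0, 0, 0, 0.085, 0.003, 0.002, 0.055, 0, 0, 0, 0.085, 0.003, 0.002, 0.062, 0, 0, 0, 0.085, 0.003, 0.002, 0.069, 0, 0, 0, 0.085, 0.003, 0.002, 0.075, 0, 0, 0, 0.085, 0.003, 0.002, 0.08, 0, 0, 0])

```text
clock: 5.5
tcp_pos: [0.5847, 0.0759, 0.0442]
orientation: [1.239, 1.19, -1.245]
contact_force: [-0.5, 0.6, 0.0]
grip_width: 0.085
```

Emit:
carry_out(targets=[0.085, 0, 0, 0.005, 0, 0, 0, 0.085, 0, 0, 0.01, 0, 0, 0, 0.085, 0, 0, 0.015, 0, 0, 0, 0.085, 0, 0, 0.02, 0, 0, 0, 0.085, 0, 0, 0.025, 0, 0, 0, 0.085, 0, 0, 0.03, 0, 0, 0, 0.085, 0, 0, 0.034, 0, 0, 0, 0.085, 0, 0, 0.038, 0, 0, 0, 0.085, 0, 0, 0.042, 0, 0, 0, 0.085, 0, 0, 0.046, 0, 0, 0, 0.085, 0, 0, 0.05, 0, 0, 0, 0.085, 0, 0, 0.05, 0, 0, 0])

```text
clock: 7.0
tcp_pos: [0.5824, 0.0254, 0.0442]
orientation: [1.239, 1.19, -1.245]
contact_force: [-0.4, 0.4, 0.9]
grip_width: 0.0851
```

```bash
python3 - <<'E'
from h import *
s=r.get_obs();print(s['tcp_pos'],s['contact_force'],s['clock'])
f=r.grab_frame('scene')[130:320,200:470]
cv2.imwrite('pics/s3.png',cv2.resize(f,None,fx=2.9,fy=2.9,interpolation=cv2.INTER_CUBIC))
E
```

```text
[0.5824 0.0254 0.0442] [-0.4408  0.4423  0.931 ] 7.0
```

View pics/s3.png

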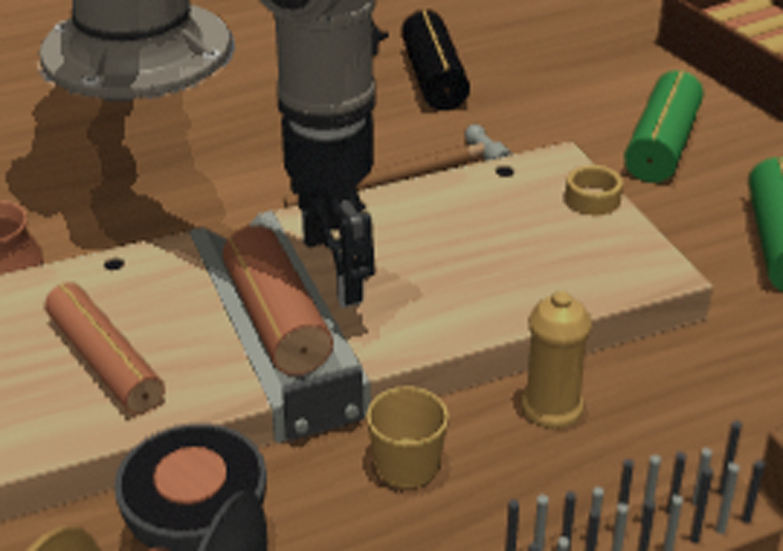

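The tube lies in the V; its far-end centre is at crop (304,350), short of the stop plate.

```bash
python3 - <<'E'
from h import *
f=px2w('scene',[(200+304.5/2.9-.5,130+350.5/2.9-.5)],.051)[0];print(f)
e=np.array([np.cos(.042),-np.sin(.042),0]);vm=np.array([.575,-.030,.04])
print('own',(f-vm)@e,(f-vm)@[np.sin(.042),np.cos(.042),0],'near end own x',(f-vm)@e-.15)
t=vm+e*-.12;print(t)
for z in(.14,.038):t[2]=z;print(plan(t))
E
```

```text
[ 0.657  -0.0337  0.051 ]
own 0.08208771322786755 -0.00023047267275498777 near end own x -0.06791228677213244
[ 0.4551 -0.025   0.04  ]
(array([-0.0952, -0.1253,  0.0564]), array([-0.0259,  0.0101,  0.0438]))
(array([ 0.0068, -0.1249,  0.0563]), array([-0.0259,  0.0101,  0.0438]))
```

Emit:
carry_out(targets=[0.085, 0, 0, -0.02, 0, 0, 0, 0.085, -0.045, 0, -0.025, 0, 0, 0, 0.085, -0.095, 0, -0.025, 0, 0, 0, 0.0, -0.095, -0.05, -0.01, 0, 0, 0, 0.0, -0.095, -0.1, 0.025, 0, 0, 0, 0.0, -0.095, -0.125, 0.056, 0, 0, 0, 0.0, -0.095, -0.125, 0.056, 0, 0, 0, 0.0, -0.095, -0.125, 0.056, 0, 0, 0, 0.0, -0.05, -0.125, 0.056, 0, 0, 0, 0.0, -0.015, -0.125, 0.056, 0, 0, 0, 0.0, 0.005, -0.125, 0.056, 0, 0, 0, 0.0, 0.005, -0.125, 0.056, 0, 0, 0])

```text
clock: 8.55
tcp_pos: [0.455, -0.0228, 0.0386]
orientation: [1.237, 1.194, -1.244]
contact_force: [1.6, -0.1, 0.0]
grip_width: 0.0005
```

```bash
python3 - <<'E'
from h import *
s=r.get_obs();print(s['tcp_pos'],s['contact_force'],s['clock'],s['grip_width'])
e=np.array([np.cos(.042),-np.sin(.042),0]);vm=np.array([.575,-.030,.038])
for d in(-.0825,-.0345):print(plan(vm+e*d))
f=r.grab_frame('scene')[130:320,200:470]
cv2.imwrite('pics/s4.png',cv2.resize(f,None,fx=2.9,fy=2.9,interpolation=cv2.INTER_CUBIC))
E
```

```text
[ 0.455  -0.0228  0.0386] [ 1.6434 -0.0979  0.0427] 8.55 0.0004852306991270794
(array([0.0004, 0.0377, 0.0022]), array([ 0.0037, -0.0045,  0.0719]))
(array([0.0001, 0.0857, 0.0022]), array([ 0.0037, -0.0045,  0.0719]))
```

View pics/s4.png

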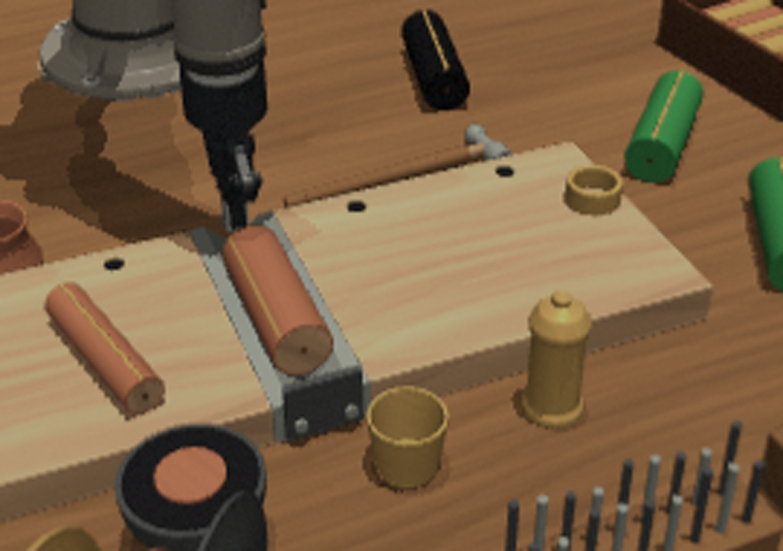

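The shut fingers stand behind the tube's near end, in line with the V. I'll push slowly.

Emit:
carry_out(targets=[0.0, 0, 0.015, 0.002, 0, 0, 0, 0.0, 0, 0.025, 0.002, 0, 0, 0, 0.0, 0, 0.031, 0.002, 0, 0, 0, 0.0, 0, 0.036, 0.002, 0, 0, 0, 0.0, 0, 0.041, 0.002, 0, 0, 0, 0.0, 0, 0.046, 0.002, 0, 0, 0, 0.0, 0, 0.051, 0.002, 0, 0, 0, 0.0, 0, 0.056, 0.002, 0, 0, 0, 0.0, 0, 0.061, 0.002, 0, 0, 0, 0.0, 0, 0.066, 0.002, 0, 0, 0, 0.0, 0, 0.071, 0.002, 0, 0, 0, 0.0, 0, 0.075, 0.002, 0, 0, 0])

```text
clock: 10.1
tcp_pos: [0.5271, -0.0283, 0.039]
orientation: [1.234, 1.196, -1.249]
contact_force: [-12.1, 0.9, 11.9]
grip_width: -0.0001
```

Emit:
carry_out(targets=[0.0, 0, 0.002, 0, 0, 0, 0, 0.0, 0, 0.004, 0, 0, 0, 0, 0.0, 0, 0.006, 0, 0, 0, 0])

```text
clock: 10.48
tcp_pos: [0.5287, -0.0285, 0.0389]
orientation: [1.228, 1.201, -1.255]
contact_force: [-14.7, 0.7, 19.3]
grip_width: 0.0002
```

```bash
python3 - <<'E'
from h import *
s=r.get_obs();print(s['tcp_pos'],s['contact_force'],s['clock'])
f=r.grab_frame('scene')[180:300,240:400]
cv2.imwrite('pics/s5.png',cv2.resize(f,None,fx=5,fy=5,interpolation=cv2.INTER_CUBIC))
E
```

```text
[ 0.5287 -0.0285  0.0389] [-14.6655   0.7166  19.2695] 10.475
```

View pics/s5.png

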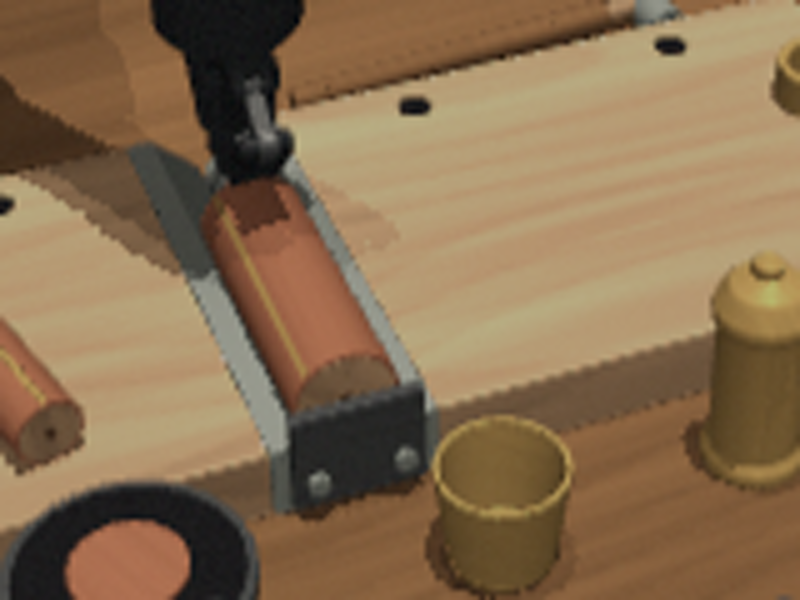

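The tube appears to sit short of the stop, or just at it. The hidden far end's top rim is at about crop (345,357) and the centre hole at (345,398), level with the stop's top edge. I'll compute the gap.

```bash
python3 - <<'E'
from h import *
e=np.array([np.cos(.042),-np.sin(.042),0]);n=np.array([np.sin(.042),np.cos(.042),0]);vm=np.array([.575,-.030,.0])
c=lambda u,v:(240+(u+.5)/5-.5,180+(v+.5)/5-.5)
for nm,uv,z in(('hole',(345,398),.051),('rimtop',(345,355),.078),('stop top front L',(290,418),.062),('stop top front R',(424,382),.062)):
    f=px2w('scene',[c(*uv)],z)[0]-vm;print(nm,f@e,f@n)
for ox in(.13,.12,.118,.138): 
  q=[(w2px('scene',[vm+e*ox+[0,0,z]])[0]-[240,180])*5 for z in(.051,.078,.062)];print(ox,q)
E
```

```text
hole 0.11527237227085453 -0.001427142899936186
rimtop 0.11562219180047108 -0.00042806584446003916
stop top front L 0.12973908521060998 -0.03294243017783349
stop top front R 0.13031056744428002 0.03297998822360309
0.13 [array([356.3664, 415.2147]), array([354.2707, 372.13  ]), array([355.5203, 397.8177])]
0.12 [array([349.2   , 401.5901]), array([347.0117, 358.619 ]), array([348.3164, 384.2379])]
0.118 [array([347.7792, 398.8889]), array([345.5727, 355.9407]), array([346.8883, 381.5457])]
0.138 [array([362.1755, 426.2593]), array([360.1561, 383.0845]), array([361.3602, 408.8268])]
```

The tube's far end is about 14 mm short of the stop, while the tool feels 15 N back and 19 N up. The finger linkage is probably riding on the tube's top rim. I'll back off, raise 16 mm so only the fingertips touch, and push again.

Emit:
carry_out(targets=[0.0, 0, -0.015, 0, 0, 0, 0, 0.0, -0.016, -0.02, 0, 0, 0, 0, 0.0, -0.016, -0.012, 0, 0, 0, 0, 0.0, -0.016, -0.006, 0, 0, 0, 0, 0.0, -0.016, 0, 0, 0, 0, 0, 0.0, -0.016, 0.004, 0, 0, 0, 0, 0.0, -0.016, 0.007, 0, 0, 0, 0])

```text
clock: 11.4
tcp_pos: [0.5334, -0.0287, 0.054]
orientation: [1.224, 1.205, -1.26]
contact_force: [-9.5, 0.5, 9.7]
grip_width: -0.0002
```

```bash
python3 - <<'E'
from h import *
s=r.get_obs();print(s['tcp_pos'],s['contact_force'],s['clock'],plan(s['tcp_pos'])[1])
f=r.grab_frame('scene')[180:300,240:400]
cv2.imwrite('pics/s6.png',cv2.resize(f,None,fx=5,fy=5,interpolation=cv2.INTER_CUBIC))
E
```

```text
[ 0.5334 -0.0287  0.054 ] [-9.5038  0.464   9.7024] 11.4 [0.0111 0.055  0.294 ]
```

View pics/s6.png

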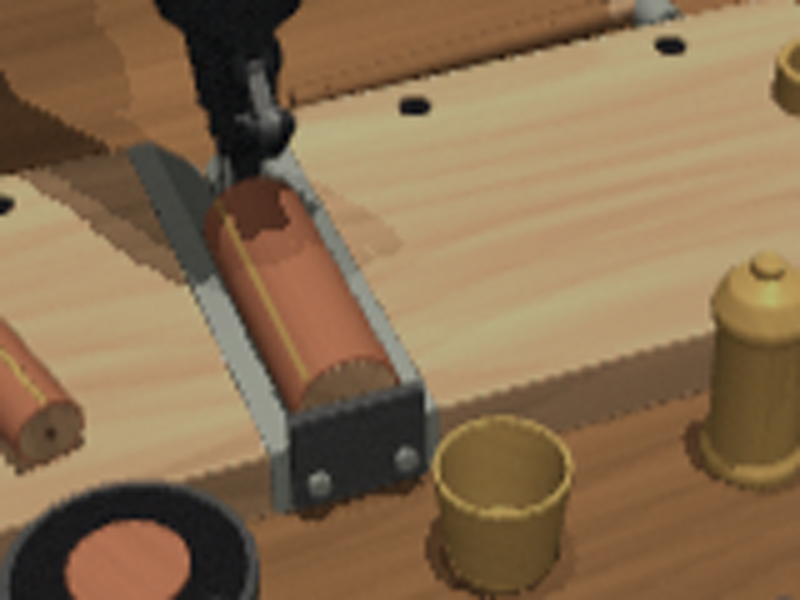

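Only about 2 mm gained, with equal backward and upward force: the fingers' sloping backs catch the rim. Their flat sides gave no lift during the roll, so I'll turn the tool 90° about its axis.

```bash
python3 - <<'E'
from h import *
e=np.array([np.cos(.042),-np.sin(.042),0]);vm=np.array([.575,-.030,.0])
print(r.get_obs()['joints'])
t=vm+e*-.085
for z in(.12,.044):t[2]=z;print(plan(t),plan(t,-.042-np.pi/2),plan(t,-.042+np.pi/2)[1])
E
```

```text
[ 0.3236  0.5495 -0.4922  1.9818  0.3815  0.7277 -0.4439]
(array([-0.0648, -0.0456, -0.0002]), array([0.0098, 0.0531, 0.2835])) (array([-0.0648, -0.0456, -0.0002]), array([18.0088,  0.2644,  0.181 ])) [-17.9891  -0.181    0.2643]
(array([ 0.0112, -0.0437, -0.0005]), array([0.0098, 0.0531, 0.2835])) (array([ 0.0112, -0.0437, -0.0005]), array([18.0088,  0.2644,  0.181 ])) [-17.9891  -0.181    0.2643]
```

Emit:
carry_out(targets=[0.0, 0, -0.03, 0, 0, 0, 0, 0.0, -0.03, -0.045, 0, 1.5, 0, 0, 0.0, -0.06, -0.045, 0, 3.5, 0, 0, 0.0, -0.06, -0.045, 0, 5.5, 0.1, 0.1, 0.0, -0.06, -0.045, 0, 7.5, 0.1, 0.1, 0.0, -0.06, -0.045, 0, 9.5, 0.15, 0.15, 0.0, -0.06, -0.045, 0, 11.5, 0.2, 0.2, 0.0, -0.06, -0.045, 0, 13.5, 0.2, 0.2, 0.0, -0.06, -0.045, 0, 15.5, 0.25, 0.2, 0.0, -0.06, -0.045, 0, 17.5, 0.26, 0.18, 0.0, -0.06, -0.045, 0, 18, 0.26, 0.18, 0.0, -0.06, -0.045, 0, 18, 0.26, 0.18])

```text
clock: 12.95
tcp_pos: [0.4908, -0.0264, 0.115]
orientation: [-2.201, 0.044, 2.202]
contact_force: [-0.4, 0.2, -0.7]
grip_width: 0.0003
```

```bash
python3 - <<'E'
from h import *
e=np.array([np.cos(.042),-np.sin(.042),0]);vm=np.array([.575,-.030,.044])
s=r.get_obs();print(s['tcp_pos'],s['contact_force'],s['clock'],s['joints'])
for d in(-.085,-.043,-.031):print(plan(vm+e*d,-.042-np.pi/2))
E
```

```text
[ 0.4908 -0.0264  0.115 ] [-0.3621  0.1538 -0.7437] 12.95 [ 0.1006  0.3436 -0.2066  2.0804  0.1043  0.7276 -1.7833]
(array([0.071 , 0.    , 0.0007]), array([ 0.0212,  0.0057, -0.0023]))
(array([ 0.071 ,  0.0001, -0.0413]), array([ 0.0212,  0.0057, -0.0023]))
(array([ 0.071 ,  0.0001, -0.0533]), array([ 0.0212,  0.0057, -0.0023]))
```

Forward is now −z of the tool.

Emit:
carry_out(targets=[0.0, 0.04, 0, 0, 0, 0, 0, 0.0, 0.07, 0, 0, 0, 0, 0, 0.0, 0.071, 0, -0.01, 0, 0, 0, 0.0, 0.071, 0, -0.02, 0, 0, 0, 0.0, 0.071, 0, -0.028, 0, 0, 0, 0.0, 0.071, 0, -0.033, 0, 0, 0, 0.0, 0.071, 0, -0.037, 0, 0, 0, 0.0, 0.071, 0, -0.041, 0, 0, 0, 0.0, 0.071, 0, -0.044, 0, 0, 0, 0.0, 0.071, 0, -0.047, 0, 0, 0, 0.0, 0.071, 0, -0.05, 0, 0, 0])

```text
clock: 14.32
tcp_pos: [0.538, -0.0284, 0.0435]
orientation: [-2.194, 0.045, 2.209]
contact_force: [-9.3, 0.8, 6.5]
grip_width: -0.0004
```

Emit:
carry_out(targets=[0.0, 0, 0, -0.002, 0, 0, 0, 0.0, 0, 0, -0.004, 0, 0, 0])

```text
clock: 14.58
tcp_pos: [0.539, -0.0286, 0.0429]
orientation: [-2.188, 0.046, 2.215]
contact_force: [-9.1, 1.7, 6.3]
grip_width: -0.0001
```

```bash
python3 - <<'E'
from h import *
e=np.array([np.cos(.042),-np.sin(.042),0]);vm=np.array([.575,-.030,.044])
s=r.get_obs();print(s['tcp_pos'],(s['tcp_pos']-vm)@e,s['contact_force'],s['clock'])
f=r.grab_frame('scene')[180:300,240:400]
cv2.imwrite('pics/s7.png',cv2.resize(f,None,fx=5,fy=5,interpolation=cv2.INTER_CUBIC))
E
```

```text
[ 0.539  -0.0286  0.0429] -0.03603672651112336 [-9.0554  1.7304  6.3068] 14.575
```

View pics/s7.png

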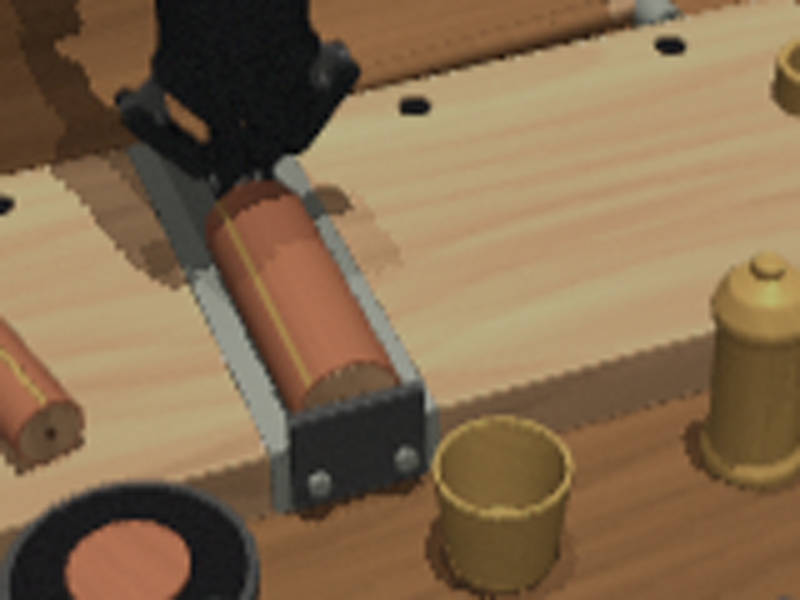

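The tube is advancing (rim top now at about (347,361), roughly 8 mm short) at 9 N. I'll keep creeping.

Emit:
carry_out(targets=[0.0, -0.002, 0, -0.004, 0, 0, 0, 0.0, -0.002, 0, -0.006, 0, 0, 0, 0.0, -0.002, 0, -0.008, 0, 0, 0, 0.0, -0.002, 0, -0.01, 0, 0, 0])

```text
clock: 15.12
tcp_pos: [0.5438, -0.0289, 0.0441]
orientation: [-2.176, 0.047, 2.228]
contact_force: [-20.7, 2.5, 17.9]
grip_width: -0.0
```

Emit:
carry_out(targets=[0.0, 0, 0, -0.004, 0, 0, 0, 0.0, 0, 0, -0.006, 0, 0, 0, 0.0, 0, 0, -0.008, 0, 0, 0])

```text
clock: 15.5
tcp_pos: [0.5433, -0.029, 0.0433]
orientation: [-2.158, 0.048, 2.247]
contact_force: [-28.1, 1.9, 22.2]
grip_width: 0.0003
```

```bash
python3 - <<'E'
from h import *
e=np.array([np.cos(.042),-np.sin(.042),0]);vm=np.array([.575,-.030,.044])
s=r.get_obs();print(s['tcp_pos'],(s['tcp_pos']-vm)@e,s['contact_force'],s['clock'],plan(s['tcp_pos'],-.042-np.pi/2)[1]*5)
E
```

```text
[ 0.5433 -0.029   0.0433] -0.03170175836751012 [-28.095    1.8988  22.1794] 15.5 [ 0.1323  2.3019 -0.2652]
```

Stalled at own x −0.0317, where −0.031 was expected with the tube at the stop, and the force is rising. I'll back off and check.

Emit:
carry_out(targets=[0.0, 0, 0, 0.01, 0, 0, 0, 0.0, 0, 0, 0.03, 0, 0, 0, 0.0, -0.02, 0, 0.05, 0, 0, 0, 0.0, -0.06, 0, 0.06, 0, 0, 0, 0.0, -0.06, 0, 0.06, 0, 0, 0])

```text
clock: 16.12
tcp_pos: [0.4886, -0.0264, 0.1085]
orientation: [-2.167, 0.048, 2.239]
contact_force: [0.1, -0.2, -0.2]
grip_width: -0.0003
```

```bash
python3 - <<'E'
from h import *
e=np.array([np.cos(.042),-np.sin(.042),0]);vm=np.array([.575,-.030,.0])
s=r.get_obs();print(s['tcp_pos'],s['contact_force'],s['clock'])
print([(w2px('scene',[vm+e*o+[0,0,.078]])[0]-[300,215])*10 for o in(.12,.125,.13)])
print([(w2px('scene',[vm+e*o+[0,0,.078]])[0]-[270,190])*10 for o in(-.03,-.025,-.02)])
f=r.grab_frame('scene')[190:270,270:340]
cv2.imwrite('pics/s8.png',cv2.resize(f,None,fx=7,fy=7,interpolation=cv2.INTER_CUBIC))
for o in(.12,.125,.13,-.03,-.025,-.02):print(o,(w2px('scene',[vm+e*o+[0,0,.078]])[0]-[270,190])*7)
E
```

```text
[ 0.4886 -0.0264  0.1085] [ 0.0534 -0.2244 -0.1697] 16.125
[array([ 94.0233, 367.2379]), array([101.2555, 380.6988]), array([108.5415, 394.26  ])]
[array([199.3438, 254.9876]), array([205.2082, 265.8971]), array([211.1116, 276.8794])]
0.12 [275.8163 432.0665]
0.125 [280.8789 441.4892]
0.13 [285.979 450.982]
-0.03 [139.5406 178.4914]
-0.025 [143.6457 186.128 ]
-0.02 [147.7781 193.8156]
```

View pics/s8.png

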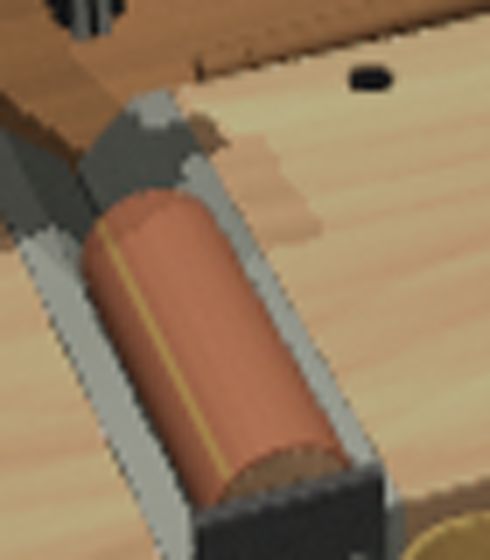

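The image puts the rim top at about (289,444), so own x is 0.124–0.125. That suggests a gap of about 5 mm, though one camera pixel is nearly 4 mm here. The tool had also tilted 2.3° with its tips lagging, so it pressed the rim downward. I'll push again with the tips leaning forward so they bear at axis height.

```bash
python3 - <<'E'
from h import *
e=np.array([np.cos(.042),-np.sin(.042),0]);vm=np.array([.575,-.030,.050])
for d in(-.085,-.045,-.031):print(plan(vm+e*d,-.042-np.pi/2))
E
```

```text
(array([ 0.057 , -0.0004, -0.0043]), array([ 0.024 ,  0.4003, -0.0503]))
(array([ 0.0556, -0.0003, -0.0442]), array([ 0.024 ,  0.4003, -0.0503]))
(array([ 0.0551, -0.0003, -0.0582]), array([ 0.024 ,  0.4003, -0.0503]))
```

Emit:
carry_out(targets=[0.0, 0, 0, 0, 0, 1.5, 0, 0.0, 0.02, 0, 0, 0, 2.4, 0, 0.0, 0.057, 0, -0.005, 0, 2.4, 0, 0.0, 0.057, 0, -0.02, 0, 2.4, 0, 0.0, 0.056, 0, -0.032, 0, 2.4, 0, 0.0, 0.056, 0, -0.039, 0, 2.4, 0, 0.0, 0.056, 0, -0.043, 0, 2.4, 0, 0.0, 0.056, 0, -0.046, 0, 2.4, 0, 0.0, 0.056, 0, -0.049, 0, 2.4, 0, 0.0, 0.055, 0, -0.052, 0, 2.4, 0])

```text
clock: 17.42
tcp_pos: [0.5378, -0.0288, 0.0504]
orientation: [-2.389, 0.052, 2.005]
contact_force: [0.8, 0.0, 0.2]
grip_width: -0.0003
```

```bash
cat > st.py <<'E'
from h import *
e=np.array([np.cos(.042),-np.sin(.042),0]);vm=np.array([.575,-.030,.044])
s=r.get_obs();print(s['tcp_pos'],(s['tcp_pos']-vm)@e,s['contact_force'],s['clock'],plan(s['tcp_pos'],-.042-np.pi/2)[1]*5,plan(vm+e*-.031+[0,0,.006],-.042-np.pi/2)[0])
E
python3 st.py
```

```text
[ 0.5378 -0.0288  0.0504] -0.03726546404904315 [0.7797 0.0278 0.1776] 17.425 [ 0.1487 -9.9861 -0.2413] [ 0.0015 -0.0003 -0.0061]
```

Emit:
carry_out(targets=[0.0, 0.0005, 0, -0.003, 0, 0, 0, 0.0, 0.001, 0, -0.005, 0, 0, 0, 0.0, 0.001, 0, -0.007, 0, 0, 0, 0.0, 0.0015, 0, -0.009, 0, 0, 0, 0.0, 0.0015, 0, -0.011, 0, 0, 0])

```text
clock: 18.05
tcp_pos: [0.5453, -0.0292, 0.0499]
orientation: [-2.383, 0.053, 2.014]
contact_force: [-13.6, 2.1, 10.9]
grip_width: 0.0001
```

```bash
python3 st.py
```

```text
[ 0.5453 -0.0292  0.0499] -0.02967284970581339 [-13.6295   2.0518  10.8899] 18.05 [ 0.1601 -9.5909 -0.3011] [-0.0004 -0.0004  0.0013]
```

Emit:
carry_out(targets=[0.0, 0.0, 0, -0.005, 0, 0, 0, 0.0, 0.0, 0, -0.007, 0, 0, 0, 0.0, 0.0, 0, -0.008, 0, 0, 0])

```text
clock: 18.42
tcp_pos: [0.5454, -0.0295, 0.0491]
orientation: [-2.369, 0.054, 2.032]
contact_force: [-22.5, 3.7, 16.5]
grip_width: 0.0002
```

```bash
python3 st.py; python3 - <<'E'
from h import *
# subpixel: profile along top line of tube, projected points, vs own x
e=np.array([np.cos(.042),-np.sin(.042),0]);vm=np.array([.575,-.030,.0]);nn=np.array([np.sin(.042),np.cos(.042),0])
f=np.mean([r.grab_frame('scene').astype(np.float32) for _ in range(4)],0)
o=np.arange(.108,.142,.002)
acc=0
for a in np.deg2rad([-20,-10,10,20]):
  P=w2px('scene',[vm+e*x+nn*.027*np.sin(a)+[0,0,.051+.027*np.cos(a)] for x in o]).astype(np.float32)
  acc=acc+cv2.remap(f,P[:,:1],P[:,1:],cv2.INTER_LINEAR)[:,0]/4
print(np.c_[o,acc])
E
```

```text
[ 0.5454 -0.0295  0.0491] -0.02956349146957355 [-22.527    3.676   16.5042] 18.425 [ 0.1841 -8.7521 -0.4285] [-0.0011 -0.0007  0.0013]
[[  0.108   77.0504 107.0911 167.5015]
 [  0.11    76.9645 107.1873 167.3401]
 [  0.112   76.9691 107.2941 167.2713]
 [  0.114   77.0945 107.2267 167.2106]
 [  0.116   77.1262 107.137  167.1639]
 [  0.118   76.9474 107.0319 167.1922]
 [  0.12    77.0883 107.0735 167.2357]
 [  0.122   77.1988 107.0229 167.2329]
 [  0.124   71.8981 100.0684 157.7354]
 [  0.126   62.0776  87.1677 139.3635]
 [  0.128   58.6472  82.3151 123.663 ]
 [  0.13    57.8226  80.72   111.2336]
 [  0.132   59.8325  83.2915 110.9929]
 [  0.134   61.9342  85.9041 111.3829]
 [  0.136   61.8865  85.9965 111.1499]
 [  0.138   61.4084  85.1503 109.824 ]
 [  0.14    61.3411  82.944  105.3373]]
```

The tool stands still (0.1 mm) while the force rises from 14 to 22 N, so the tube seems to be on the stop. As a check on bias, I'll measure the stop's top edge in the image the same way, and then the near end.

Emit:
carry_out(targets=[0.0, 0, 0, 0.01, 0, 0, 0, 0.0, 0, 0, 0.03, 0, 0, 0, 0.0, -0.02, 0, 0.045, 0, 0, 0, 0.0, -0.07, 0, 0.05, 0, 0, 0, 0.0, -0.1, 0, 0.05, 0, 0, 0, 0.0, -0.1, 0, 0.05, 0, 0, 0])

```text
clock: 19.38
tcp_pos: [0.4825, -0.0263, 0.1427]
orientation: [-2.375, 0.055, 2.025]
contact_force: [0.3, 0.3, 0.6]
grip_width: -0.0
```

```bash
python3 st.py; python3 - <<'E'
from h import *
e=np.array([np.cos(.042),-np.sin(.042),0]);vm=np.array([.575,-.030,.0]);nn=np.array([np.sin(.042),np.cos(.042),0])
f=np.mean([r.grab_frame('scene').astype(np.float32) for _ in range(4)],0)
def prof(pts):
  P=w2px('scene',pts).astype(np.float32); return cv2.remap(f,P[:,:1],P[:,1:],cv2.INTER_LINEAR)[:,0]
o=np.arange(.116,.148,.002)
print('stop',np.c_[o,prof([vm+e*x+nn*.028+[0,0,.062] for x in o])[:,2],prof([vm+e*x-nn*.028+[0,0,.062] for x in o])[:,2]])
A=np.deg2rad([-20,-10,10,20])
for nm,o in(('near',np.arange(-.036,-.008,.002)),('far',np.arange(.12,.136,.002))):
  print(nm,np.c_[o,sum(prof([vm+e*x+nn*.027*np.sin(a)+[0,0,.051+.027*np.cos(a)] for x in o]) for a in A)/4])
g=f[130:320,200:470].clip(0,255).astype(np.uint8)
cv2.imwrite('pics/end.png',cv2.resize(g,None,fx=2.9,fy=2.9,interpolation=cv2.INTER_CUBIC))
E
```

```text
[ 0.4825 -0.0263  0.1427] -0.09258627449943846 [0.2536 0.2935 0.5564] 19.375 [ 0.1596 -9.0898 -0.4156] [ 0.1012 -0.0007 -0.0462]
stop [[  0.116  150.3555 103.7031]
 [  0.118  150.293  104.6682]
 [  0.12   150.5491 104.46  ]
 [  0.122  150.4082 103.4453]
 [  0.124  150.0674 103.252 ]
 [  0.126  133.8359  98.2754]
 [  0.128  105.1709  88.1482]
 [  0.13    87.7676  79.968 ]
 [  0.132   74.3281  71.1504]
 [  0.134   60.1406  60.6709]
 [  0.136   48.1633  49.0312]
 [  0.138   42.8291  39.2402]
 [  0.14    38.1992  37.2031]
 [  0.142   63.146   37.4883]
 [  0.144   97.3203  38.1641]
 [  0.146  131.0938  38.5576]]
near [[ -0.036   96.0993 104.9081 103.0984]
 [ -0.034  101.1398 110.419  108.41  ]
 [ -0.032  102.2823 111.8483 109.5123]
 [ -0.03   102.7987 112.4484 110.0596]
 [ -0.028  101.985  112.3693 112.8535]
 [ -0.026   99.4333 111.8866 119.5   ]
 [ -0.024   91.393  110.0792 138.0558]
 [ -0.022   84.2904 108.9039 154.4642]
 [ -0.02    80.3851 108.2812 161.7075]
 [ -0.018   77.8129 107.3138 164.5505]
 [ -0.016   76.3047 106.4299 165.5832]
 [ -0.014   75.7501 105.7556 165.4485]
 [ -0.012   75.3907 105.368  165.3762]
 [ -0.01    75.6224 105.5322 165.4161]]
far [[  0.12    76.8931 106.7043 166.6249]
 [  0.122   76.8027 106.6328 166.4333]
 [  0.124   71.6285  99.6534 157.0417]
 [  0.126   61.7852  86.6154 138.8645]
 [  0.128   58.6315  82.2711 123.6484]
 [  0.13    59.0686  82.4572 113.0077]
 [  0.132   61.2577  84.9648 112.9583]
 [  0.134   62.1565  86.1851 112.0162]
 [  0.136   61.7727  85.6472 111.012 ]]
```

View pics/end.png

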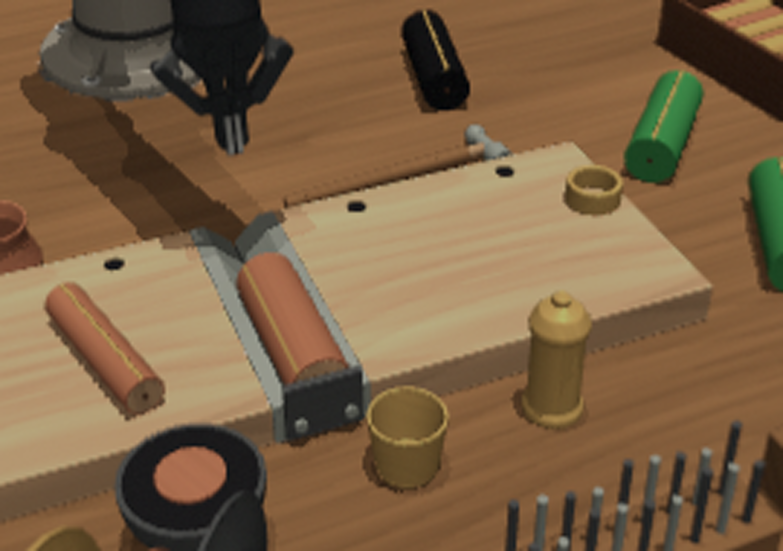

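The stop's edge measures 0.127 by the same method. The tube's far rim is at 0.126, and 0.127 from its near rim, so it is on the stop within about 1 mm. In the picture the tube sits in the V behind the plate, the thin tube and bystanders are unmoved, and the gripper is clear.

```bash
python3 -c "
from bench import r
print(r.hand_in())"
```

```text
the job is handed in; nothing more can be done
None
```

I rolled the thick tube along the board with the open fingers until it dropped into the V-block, then slid it along the V to the end stop. The job was handed in at about 19.6 s of the 54 s, with the gripper well clear.

**Trouble on the way:** The first two pushes stalled 10 to 14 mm short, because the sloping finger backs pressed down on the tube's rim. I turned the tool 90° and finished with the tips leaning forward. The highest force I read was about 36 N (28 N back, 22 N up).

**Last checks:**
- **Against the stop:** The final push stood still while the force rose from 14 to 22 N, with the finger position putting the far end at the stop. By image, the stop edge measures 0.127 m from the V's middle and the tube's far end 0.126 to 0.127 m, so they agree to about 1 mm.
- **Disagreement:** Measured against the nominal 0.130 m stop position, the images put the tube 3 to 5 mm short. The stop edge itself reads 3 mm low in the same picture, so I took that as camera bias.
- **Other objects:** In the last picture, which covers most of the board, the thin tube and the other things in view look unmoved. The tin and part of the pot were outside that crop.

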